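Slide the short ceramic tube off the drying stand

ROBOT

A 6-joint arm with a two-finger parallel gripper is mounted at the origin on a cart in front of the work surface, level with it; the furniture and walls round the work are solid. World frame = base frame: x ahead of the robot, y to its left, z up, the work surface at z = 0. Lengths are in m, angles in rad, forces in N, time in s.
With the tool pointing down it reaches from about 0.375 to 0.9 m from the base axis. Payload 3.1 kg.
Tool frame: the origin (TCP) lies at the very end of the fingers, on their centre line; the grasp point (between the pads) lies 19 mm behind it (grip_depth is the distance from the TCP to the grasp point, in m); z points along the fingers, y is the line along which they close (so a half turn about z gives the same grasp; the last joint's range is limited). The gripper opens to 87 mm and grips with 3 to 60 N. Pads are 19 mm wide; open, the fingers measure 117 mm over their backs; the gripper's body (75 mm by 190 mm) begins 51 mm behind the grasp point.
Start: joints at [-1.458, 0.527, 1.433, -0, 1.181, -0.178], TCP at [0.18, -0.599, 0.223] pointing down, gripper open.
Joint ranges: [-3.08, 3.08], [-0.75, 2.2], [0.22, 2.44], [-1.43, 4.57], [0, 2.65], [-2.85, 2.85]. Speed limits (rad/s): [2.79, 2.79, 3.14, 3.14, 3.14, 3.14].

INTERFACE

Orientations are given as [roll, pitch, yaw] about the fixed x, y, z axes, in that order (R = Rz(yaw) Ry(pitch) Rx(roll)).
In Python, from rig import * gives the robot as it stands.
- The arm moves only by the shell command python3 -m inch 'ROWS'. ROWS is JSON, a list of rows, each a list of 3 entries, a list of its own where there are three numbers: the opening, from 0 (shut) to 1 (fully open), then the shift along the tool's x, y, z scaled (see below), then the turn about the tool's z scaled (see below). A call has 1 to 5 rows; each row shifts and turns the commanded pose from where the row before left it, along the tool's axes as they then stand; what a row does not reach is not made up. The controller multiplies each number of a shift by 0.15 m and each number of a turn by 0.5 rad. A row lasts 1/10 s, in which the tool goes at most 50 mm and 8.59 degrees, less where a joint would pass 70% of its speed; a pose out of reach is approached as far as the arm can. A call with a number of a shift or a turn outside -1 to 1 is refused whole. A call with a gripper value outside its range is refused whole. The fingers move at their own pace and stop on an object; the grip force is fixed at half the most. Time passes only in rows, so rows that do not move let the fingers close. It gives the time, the measured TCP pose, the force, the opening and the grip force at its end, in the units of the state.
- observe(): the state, without advancing time (a new reading comes with each control period).
- camera(name): name is "side" or "top"; returns a dict with "pixels" (384x512x3 uint8, red, green, blue), "fov_y" (degrees; the focal length in pixels is half the picture's height over the tangent of half this angle, whatever the lens; pixels are square), "cx", "cy" (the principal point, pixels), "D" ([k1, k2, p1, p2, k3] as OpenCV has them; the pictures are not rectified), "extrinsics" (4x4, takes a point from camera to world coordinates). Camera axes: x right, y down, z forward; pixel columns grow to the right and rows downward; lengths in m; the calibration is good to about 2 mm. A picture is of the moment at which its call begins. There is no depth.
- sign_off(): hands the job in; it is judged then, once.
The state is a dict: "clock": time; "joint_pos": joint angles; "dq": joint speeds; "effort": joint torques, N m; "tool_pos": TCP position; "tcp_rot": TCP orientation; "ft_force": force on the tool from outside, world axes, zero at the start; "ft_torque": the same for the moment, N m; "gripper_width": opening from 0.0 (shut) to 1.0 (fully open); "finger_force": force on a finger pad.
Only numpy, scipy, OpenCV 4.12 (cv2) and the standard library are available. Lean on these libraries where they do the work, as an engineer would, in place of code of your own. Each camera call takes 0.05 s, during which the arm holds its last target. There are 200 camera calls.

TASK

Two cream ceramic tubes hang on the two level arms of the blue drying stand. Slide the shorter tube forward off the open end of its arm and lay it in the wooden cradle with the green V saddles, lengthwise in the V and centred over both saddles; lower it in rather than drop it. Leave the longer tube hanging where it is.

Things in the scene. Friction and masses are not known exactly. Their poses are not given: they have to be found in the camera images.
- short_mid (a point): Centre of the shorter cream ceramic tube: 110 mm long, 58 mm outside diameter, bore about 42 mm, about 170 g. x lies along the tube's axis. It hangs level on one of the stand's two arms (either one), the arm running through its bore, its centre about 104 mm above the bench and 16 mm below the arm's axis; grip it across its 58 mm diameter.
- long_mid (a point): Centre of the longer cream ceramic tube: 140 mm long, otherwise like the shorter one. It hangs on the stand's other arm. x lies along its axis. To be left alone.
- stand: Blue fixed stand: base plate 200 mm wide, 10 mm thick, 90 mm forward of the origin; upright plate 135 mm high, 180 mm wide. Origin at bench level midway between the arms, in the plane of their roots. Two level steel arms, 14 mm thick, axes 120 mm above the bench at y = +70 and -70 mm, run along its -x (to the robot) to open ends at x = -135 mm. Tube centres start about 78 mm in front.
- cradle: Fixed wooden cradle: board 150 x 84 x 10 mm, origin at the centre of its underside. Two green V saddles, 14 mm thick, at x = -34 and +34 mm (54 mm clear between them), 66 mm wide in y, tops 42 mm above the bench, form a V groove along x, each side at 45 degrees. A tube lying in the V has its axis along x at y = 0, its centre 55 mm above the bench.
Mind the look-alikes: they are no part of the job. What is shaped like the part that bears short_mid but yellow is not meant.

How it is judged:
By the outcome, as a careful person would: the job done as asked, in the order asked, and still so for the second after the job is handed in, with the robot touching nothing.
It also fails if it takes over 40 s, if anything falls off the work surface, if the arm or the gripper's body presses on something with over 40 N, if the wrist force passes 120 N, or if a joint passes its speed limit or range.

## Working session

There is one attempt and no reset: what is moved stays moved. The work goes in short steps, Python scripts to look and compute and a shell command to move; the robot and the scene stay as the last step left them, time stands still between calls to the robot, and variables do not carry over. Pictures are saved under pics/ and viewed, at most 10 in all, crops included, and the job is handed in when it is done.

```bash
mkdir -p pics; cat > h.py <<'E'
from rig import *
import numpy as np, cv2
def snap(n,f):
    c=camera(n); cv2.imwrite('pics/'+f,c['pixels'][:,:,::-1]); np.save('pics/'+f+'.npy',c,allow_pickle=True); return c
def K(c):
    h=c['pixels'].shape[0]; f=h/2/np.tan(np.radians(c['fov_y'])/2)
    return np.array([[f,0,c['cx']],[0,f,c['cy']],[0,0,1.]])
def ray(c,uv):
    p=cv2.undistortPoints(np.array(uv,float).reshape(-1,1,2),K(c),np.array(c['D'],float)).reshape(-1,2)
    E=np.array(c['extrinsics']); d=np.c_[p,np.ones(len(p))]@E[:3,:3].T
    return E[:3,3],d
def onz(c,uv,z):
    o,d=ray(c,uv); return o+d*((z-o[2])/d[:,2])[:,None]
def proj(c,P):
    E=np.linalg.inv(np.array(c['extrinsics'])); r=cv2.Rodrigues(E[:3,:3])[0]
    return cv2.projectPoints(np.array(P,float).reshape(-1,1,3),r,E[:3,3],K(c),np.array(c['D'],float))[0].reshape(-1,2)
E
python3 - <<'E'
from h import *
np.set_printoptions(precision=3,suppress=True)
a=snap('top','t0.png'); b=snap('side','s0.png')
for c in(a,b): print(c['fov_y'],c['cx'],c['cy'],c['D']);print(np.array(c['extrinsics']))
print(observe())
cv2.imwrite('pics/both0.png',cv2.resize(np.vstack([a['pixels'],b['pixels']])[:,:,::-1],None,fx=.78,fy=.78))
E
```

```text
48.1490615323411 251.10951572098827 194.86024389840028 [0.023 0.    0.    0.    0.   ]
[[ 0.005 -0.993  0.115  0.51 ]
 [-1.    -0.005 -0.002  0.19 ]
 [ 0.002 -0.115 -0.993  1.005]
 [ 0.     0.     0.     1.   ]]
42.104941406487164 252.1451358994721 183.27506810727033 [-0.064  0.     0.     0.     0.   ]
[[-0.878 -0.414  0.239  0.327]
 [-0.478  0.769 -0.425  0.754]
 [-0.008 -0.487 -0.873  1.197]
 [ 0.     0.     0.     1.   ]]
{'clock': 0.1, 'joint_pos': array([-1.457,  0.528,  1.434,  0.   ,  1.181, -0.179]), 'dq': array([ 0.001, -0.001, -0.003, -0.   , -0.001, -0.   ]), 'effort': array([ -0.   , -44.098, -17.715,   0.063,   0.053,  -0.   ]), 'tool_pos': array([ 0.18 , -0.598,  0.222]), 'tcp_rot': array([-3.14 , -0.   ,  0.292]), 'ft_force': array([-0.933,  0.947,  0.469]), 'ft_torque': array([ 0.046, -0.012, -0.051]), 'finger_force': 0.0, 'gripper_width': 0.9980449376090914}
```

View pics/t0.png

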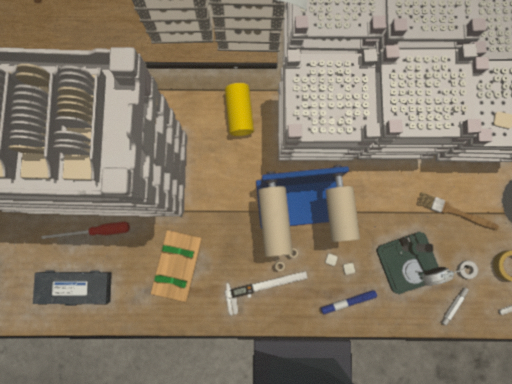

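View pics/s0.png

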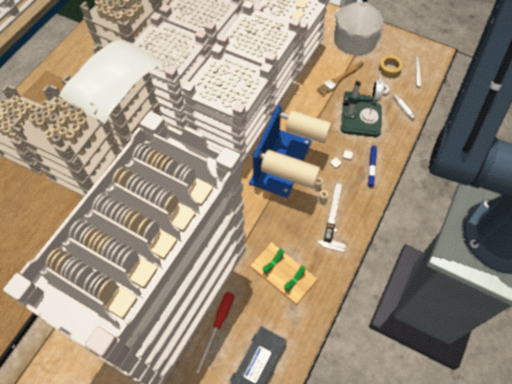

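Top view: the candidates are a cream tube at (275,220), which looks longer; a cream tube at (342,213), which looks shorter; and a yellow tube at (238,108), a look-alike. The cradle is at (177,266) and the stand at about (305,195). The side view agrees: cream tubes at (290,168) and (307,125), cradle at (284,272).

```bash
cat > m.py <<'E'
from h import *
np.set_printoptions(precision=4,suppress=True)
c=camera('top'); hsv=cv2.cvtColor(c['pixels'],cv2.COLOR_RGB2HSV)
roi=np.zeros(hsv.shape[:2],np.uint8); roi[178:262,255:362]=1
# cream: brighter, low saturation
print(hsv[213,342],hsv[220,275],hsv[250,320],hsv[270,170],hsv[252,178],hsv[200,305])
m=cv2.inRange(hsv,(8,25,135),(30,110,255))*roi
m=cv2.morphologyEx(m,cv2.MORPH_OPEN,np.ones((5,5)))
cs=sorted(cv2.findContours(m,0,2)[0],key=cv2.contourArea)[-2:]
for k in cs:
    b=cv2.boxPoints(cv2.minAreaRect(k)); P=onz(c,b,.108)
    L=[np.linalg.norm(P[i]-P[(i+1)%4]) for i in range(2)]
    i=int(np.argmax(L)); d=P[(i+1)%4]-P[i]
    print('tube px',b.mean(0),'ctr',P.mean(0),'sides',L,'yaw',np.degrees(np.arctan(d[1]/d[0])))
    print(onz(c,b,.108)[:,:2])
g=cv2.inRange(hsv,(45,120,30),(80,255,255)); g[:,:140]=0; g[:,215:]=0; g[:220]=0
S=[]
for k in sorted(cv2.findContours(g,0,2)[0],key=cv2.contourArea)[-2:]:
    b=cv2.boxPoints(cv2.minAreaRect(k)); P=onz(c,b,.037); S.append(P.mean(0)); print('saddle',b.mean(0),P.mean(0),[np.linalg.norm(P[i]-P[(i+1)%4]) for i in range(2)])
d=S[0]-S[1]; print('cradle',(S[0]+S[1])/2,'gap',np.linalg.norm(d),'yaw',np.degrees(np.arctan(d[1]/d[0])))
w=cv2.inRange(hsv,(5,60,120),(25,255,255)); w[:,:145]=0;w[:,207:]=0;w[:228]=0;w[304:]=0
b=cv2.inRange(hsv,(100,120,20),(125,255,255)); b[:150]=0;b[230:]=0;b[:,:250]=0;b[:,360:]=0
E
python3 m.py
python3 - <<'E'
import cv2
t=cv2.imread('pics/t0.png')[160:310,140:380]; cv2.imwrite('pics/crop.png',cv2.resize(t,None,fx=3.3,fy=3.3,interpolation=2))
E
```

```text
[ 19  66 190] [ 19  66 198] [ 18 103 126] [ 17 130 184] [ 62 143 136] [109 161 136]
tube px [345.5 212.5] ctr [ 0.5781 -0.0087  0.108 ] sides [np.float64(0.06524500592079595), np.float64(0.1361061104904097)] yaw -1.4296943438754925
[[ 0.646   0.0225]
 [ 0.6463 -0.0427]
 [ 0.5102 -0.0393]
 [ 0.5099  0.0248]]
tube px [287.1343 224.2535] ctr [0.5532 0.1134 0.108 ] sides [np.float64(0.09718544399095841), np.float64(0.16261065432886215)] yaw 5.477397600076078
[[0.6286 0.17  ]
 [0.6395 0.0734]
 [0.4776 0.0579]
 [0.4671 0.1525]]
saddle [177.2701 250.8114] [0.4953 0.3527 0.037 ] [np.float64(0.012789862013321171), np.float64(0.06844789595314178)]
saddle [170.2031 280.5659] [0.4301 0.3667 0.037 ] [np.float64(0.013977392310393872), np.float64(0.06834996767652374)]
cradle [0.4627 0.3597 0.037 ] gap 0.06671843113974395 yaw -12.045151050367629
```

View pics/crop.png

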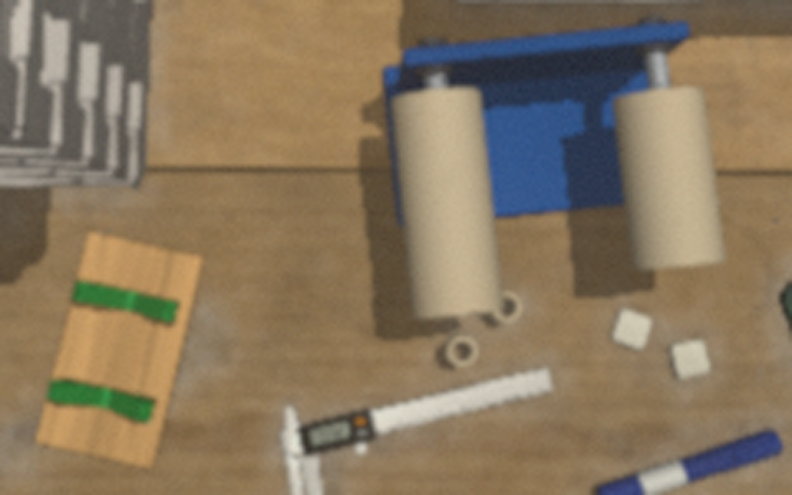

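The crop confirms it. The right-hand tube, with full-picture corners of about (326,188), (353,187), (359,239) and (333,242), is clearly shorter than the left one. I'll take it, but the mask picked up surrounding pixels, so I'll tighten it.

```bash
cat > m2.py <<'E'
from h import *
np.set_printoptions(precision=4,suppress=True)
c=camera('top'); s=camera('side')
def tube(c,box,sat=(40,88),v=150):
    hsv=cv2.cvtColor(c['pixels'],cv2.COLOR_RGB2HSV); x0,x1,y0,y1=box
    r=np.zeros(hsv.shape[:2],np.uint8); r[y0:y1,x0:x1]=1
    m=cv2.morphologyEx(cv2.inRange(hsv,(12,sat[0],v),(26,sat[1],255))*r,cv2.MORPH_OPEN,np.ones((7,7)))
    k=max(cv2.findContours(m,0,2)[0],key=cv2.contourArea); return cv2.boxPoints(cv2.minAreaRect(k)),m
for n,box in(('short',(315,365,180,248)),('long',(252,300,180,262))):
    b,m=tube(c,box); P=onz(c,b,.108)
    L=[np.linalg.norm(P[i]-P[(i+1)%4]) for i in range(2)]; i=int(np.argmax(L)); d=P[(i+1)%4]-P[i]
    print(n,b.mean(0),P.mean(0),L,np.degrees(np.arctan(d[1]/d[0])))
for n,box in(('short',(275,335,105,142)),('long',(250,325,145,192))):
    b,m=tube(s,box,(25,110),150); P=onz(s,b,.104); print('side',n,b.mean(0),b.tolist(),P.mean(0))
E
python3 m2.py
```

```text
short [345.1885 213.1499] [ 0.5766 -0.008   0.108 ] [np.float64(0.04703015693474355), np.float64(0.11414751461967322)] 5.153506913408772
long [276.524  220.8903] [0.5599 0.1355 0.108 ] [np.float64(0.04699840575253265), np.float64(0.1438217477910947)] 5.825181458645398
side short [308.1886 123.9964] [[283.6583557128906, 126.89324188232422], [289.6725769042969, 107.64769744873047], [332.7188415527344, 121.09964752197266], [326.7046203613281, 140.34518432617188]] [ 0.5807 -0.0091  0.104 ]
side long [291.112  167.6539] [[259.38214111328125, 168.1824493408203], [265.70477294921875, 148.63978576660156], [322.841796875, 167.1252899169922], [316.5191650390625, 186.66795349121094]] [0.5607 0.1355 0.104 ]
```

```bash
python3 -m inch '[[1,[0,0,0],0.2],[1,[0,0,0],0.196],[1,[0.2,-0.246,0],0],[1,[0.2,-0.246,0],0],[1,[0.2,-0.246,0],0]]'; python3 -m inch '[[1,[0.2,-0.246,0],0],[1,[0.2,-0.246,0],0],[1,[0.2,-0.246,0],0],[1,[0.2,-0.246,0],0],[1,[0.2,-0.246,0],0]]'
```

```text
clock: 0.75
tool_pos: [0.2595, -0.4786, 0.2223]
tcp_rot: [-3.141, -0.0, 0.092]
ft_force: [1.0, -1.2, 0.4]
gripper_width: 0.998
finger_force: 0.0
clock: 1.25
tool_pos: [0.3919, -0.2806, 0.2227]
tcp_rot: [3.141, -0.0, 0.093]
ft_force: [0.7, -0.9, 0.0]
gripper_width: 0.997
finger_force: 0.0
```

```bash
cat > m3.py <<'E'
import numpy as np
np.set_printoptions(precision=4,suppress=True)
from h import *
c=np.load('pics/t0.png.npy',allow_pickle=True).item()
hsv=cv2.cvtColor(c['pixels'],cv2.COLOR_RGB2HSV)
for n,(x0,x1),(r0,r1) in(('short',(310,372),(193,234)),('long',(250,305),(193,248))):
    C=[]
    for r in range(r0,r1):
        row=hsv[r]; ok=(row[:,1]<92)&(row[:,0]<40)&(row[:,2]>70); xs=np.where(ok[x0:x1])[0]+x0
        C.append(((xs.min()+xs.max())/2,r,xs.max()-xs.min()+1))
    C=np.array(C); P=onz(c,C[:,:2],.108); k=np.polyfit(P[:,0],P[:,1],1)
    print(n,'width px',np.median(C[:,2]),'yaw',np.degrees(np.arctan(k[0])),'y at x=.577/.56:',np.polyval(k,[.577,.56]))
E
python3 m3.py
python3 -c "
from h import *
c=np.load('pics/t0.png.npy',allow_pickle=True).item()
print(onz(c,[[187,215],[326,188],[353,187],[333,242],[359,239]],0.108),onz(c,[[187,215],[177,215]],0))"
```

```text
short width px 29.0 yaw -1.2053149846878703 y at x=.577/.56: [0.0004 0.0008]
long width px 30.0 yaw 8.396732370221315 y at x=.577/.56: [0.143  0.1404]
[[ 0.5706004   0.3224075   0.108     ]
 [ 0.62893233  0.03122768  0.108     ]
 [ 0.63133461 -0.02554393  0.108     ]
 [ 0.51606832  0.01848413  0.108     ]
 [ 0.52256866 -0.03548146  0.108     ]] [[0.57787267 0.33829426 0.        ]
 [0.57776551 0.36164741 0.        ]]
```

```bash
python3 -m inch '[[1,[0.2,-0.246,0],0],[1,[0.2,-0.246,0],0],[1,[0.2,-0.246,0],0],[1,[0.2,-0.246,0],0],[1,[0.2,-0.246,0],0]]'; python3 -m inch '[[1,[0.2,-0.246,0],0],[1,[0.1,-0.14,0],0],[1,[0,0,0],-0.014],[1,[0,0,0],0]]'
```

```text
clock: 1.75
tool_pos: [0.524, -0.0826, 0.2227]
tcp_rot: [3.141, -0.0, 0.094]
ft_force: [0.4, 0.0, 1.0]
gripper_width: 1.001
finger_force: 0.0
clock: 2.15
tool_pos: [0.5622, -0.0222, 0.2223]
tcp_rot: [3.141, 0.001, 0.103]
ft_force: [0.5, 0.3, 0.0]
gripper_width: 1.003
finger_force: 0.0
```

```bash
python3 -m inch '[[1,[0.099,-0.117,0],0],[1,[0,0,0.2],0],[1,[0,0,0],0]]'; python3 - <<'E'
from h import *
c=snap('top','t1.png'); s=snap('side','s1.png')
f=lambda i,x0,y0:cv2.resize(i[y0:y0+150,x0:x0+200,::-1],None,fx=2,fy=2)
a=f(c['pixels'],240,150); b=f(s['pixels'],220,80)
cv2.imwrite('pics/c1.png',np.hstack([a,b]))
E
```

```text
clock: 2.45
tool_pos: [0.5723, -0.0043, 0.1897]
tcp_rot: [-3.14, 0.008, 0.1]
ft_force: [-0.3, 0.0, -1.0]
gripper_width: 0.998
finger_force: 0.0
```

View pics/c1.png

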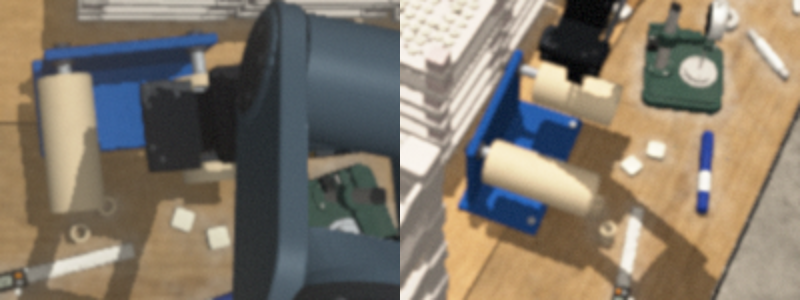

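The gripper sits over the middle of the short tube (crop right, about (575,70)). It is clear of the long tube, so I'll descend and close.

```bash
python3 -m inch '[[1,[0.013,0,0.2],0],[1,[0,0,0.2],0],[1,[0,0,0.15],0],[1,[0,0,0.12],0],[1,[0,0,0],0]]' ; python3 -m inch '[[0.55,[0,0,0],0],[0.55,[0,0,0],0],[0.55,[0,0,0],0]]'
```

```text
clock: 3.05
tool_pos: [0.5761, -0.0042, 0.0909]
tcp_rot: [-3.141, 0.004, 0.099]
ft_force: [-0.4, -1.0, 0.3]
gripper_width: 0.999
finger_force: 0.0
clock: 3.35
tool_pos: [0.5785, -0.0038, 0.0936]
tcp_rot: [3.141, -0.003, 0.101]
ft_force: [-0.5, -0.3, 1.3]
gripper_width: 0.812
finger_force: 0.0
```

```bash
python3 -m inch '[[0.8,[-0.01,0,0.055],0],[0.8,[0,0,0],0]]' ; python3 -m inch '[[0,[0,0,0],0],[0,[0,0,0],0],[0,[0,0,0],0],[0,[0,0,0],0],[0,[0,0,0],0]]'
```

```text
clock: 3.55
tool_pos: [0.5751, -0.0034, 0.0833]
tcp_rot: [-3.141, 0.002, 0.101]
ft_force: [-1.2, -0.1, 0.2]
gripper_width: 0.801
finger_force: 0.0
clock: 4.05
tool_pos: [0.576, -0.0034, 0.0837]
tcp_rot: [-3.141, 0.0, 0.101]
ft_force: [0.7, 0.8, -0.4]
gripper_width: 0.657
finger_force: 29.9
```

Gripped at 57 mm, as expected. Next: lift 14 mm so the bore is centred on the arm, then slide out.

```bash
python3 -m inch '[[0,[0,0,-0.05],0],[0,[0,0,-0.045],0],[0,[0,0,0],0],[0,[0,0,0],0]]' ; python3 -m inch '[[0,[-0.1,0,0],0],[0,[-0.1,0,0],0],[0,[0,0,0],0]]'
```

```text
clock: 4.45
tool_pos: [0.5763, -0.0037, 0.0985]
tcp_rot: [3.141, -0.001, 0.101]
ft_force: [0.9, 1.2, -2.8]
gripper_width: 0.659
finger_force: 29.9
clock: 4.75
tool_pos: [0.5433, -0.0062, 0.0976]
tcp_rot: [-3.14, 0.004, 0.101]
ft_force: [0.3, 0.6, -2.2]
gripper_width: 0.658
finger_force: 29.9
```

```bash
python3 -m inch '[[0,[-0.16,0,0],0],[0,[-0.16,0,0],0],[0,[-0.16,0,0],0],[0,[-0.16,0,0],0],[0,[-0.14,0,0],0]]' ; python3 -m inch '[[0,[0,0,0],0],[0,[0,0,0],0]]'; python3 - <<'E'
from h import *
c=snap('top','t2.png'); s=snap('side','s2.png')
cv2.imwrite('pics/c2.png',np.hstack([cv2.resize(i['pixels'][y:y+220,x:x+250,::-1],None,fx=1.6,fy=1.6) for i,x,y in((c,150,150),(s,200,80))]))
E
```

```text
clock: 5.25
tool_pos: [0.4298, -0.0186, 0.0982]
tcp_rot: [3.141, -0.001, 0.101]
ft_force: [-0.2, 0.3, -1.6]
gripper_width: 0.655
finger_force: 29.9
clock: 5.45
tool_pos: [0.4315, -0.0189, 0.0983]
tcp_rot: [3.141, -0.003, 0.1]
ft_force: [0.7, -0.3, -2.0]
gripper_width: 0.66
finger_force: 29.9
```

View pics/c2.png

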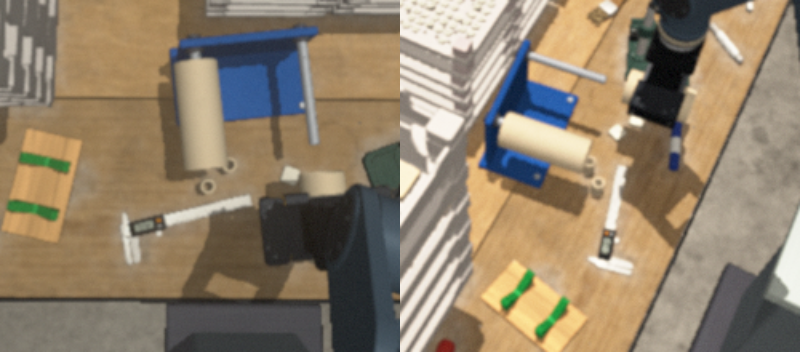

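The tube is clear of the arm tip (crop (315,142) versus the tube's rear edge at row ~172), and the long tube is untouched. Next: lift, turn to the cradle's yaw, and carry it across.

```bash
python3 -c "
from h import *
c=np.load('pics/t2.png.npy',allow_pickle=True).item()
print(onz(c,[[150+324/1.6,150+172/1.6]],.125))"
python3 -m inch '[[0,[0,0,-0.22],0],[0,[0,0,-0.22],0],[0,[0,0,-0.22],0.21],[0,[0,0,0],0.21],[0,[0,0,0],0.2]]' ; python3 -m inch '[[0,[-0.03,-0.25,0],0],[0,[-0.03,-0.25,0],0],[0,[-0.03,-0.25,0],0],[0,[-0.03,-0.25,0],0],[0,[-0.03,-0.25,0],0]]'; python3 -m inch '[[0,[-0.03,-0.25,0],0],[0,[-0.03,-0.25,0],0],[0,[-0.03,-0.25,0],0],[0,[-0.03,-0.25,0],0],[0,[0,0,0],0]]'
```

```text
[[ 0.48500529 -0.01712062  0.125     ]]
clock: 6.05
tool_pos: [0.4321, -0.0187, 0.1987]
tcp_rot: [3.141, -0.005, -0.213]
ft_force: [-0.6, -0.0, -1.4]
gripper_width: 0.659
finger_force: 29.9
clock: 6.55
tool_pos: [0.448, 0.1717, 0.1973]
tcp_rot: [-3.141, -0.002, -0.209]
ft_force: [1.2, -1.0, -1.6]
gripper_width: 0.659
finger_force: 29.9
clock: 7.05
tool_pos: [0.462, 0.3256, 0.1973]
tcp_rot: [-3.137, -0.003, -0.204]
ft_force: [-0.3, -0.2, -2.1]
gripper_width: 0.657
finger_force: 29.9
```

```bash
python3 -m inch '[[0,[-0.043,-0.223,0],0.01],[0,[0,0,0.25],0],[0,[0,0,0.25],0],[0,[0,0,0.15],0],[0,[0,0,0],0]]'; python3 -m inch '[[0,[0,0,0],0]]'; python3 - <<'E'
from h import *
c=snap('top','t3.png'); s=snap('side','s3.png')
cv2.imwrite('pics/c3.png',np.hstack([cv2.resize(i['pixels'][y:y+120,x:x+120,::-1],None,fx=3.3,fy=3.3) for i,x,y in((c,120,200),(s,230,215))]))
o=observe()['tool_pos']; print(o)
E
```

```text
clock: 7.55
tool_pos: [0.4588, 0.353, 0.096]
tcp_rot: [3.137, 0.006, -0.214]
ft_force: [-0.8, -0.3, -1.4]
gripper_width: 0.656
finger_force: 29.9
clock: 7.65
tool_pos: [0.4616, 0.3543, 0.0996]
tcp_rot: [-3.142, -0.0, -0.214]
ft_force: [0.9, 0.5, -1.4]
gripper_width: 0.657
finger_force: 29.9
[0.46246693 0.35486104 0.10108099]
```

View pics/c3.png

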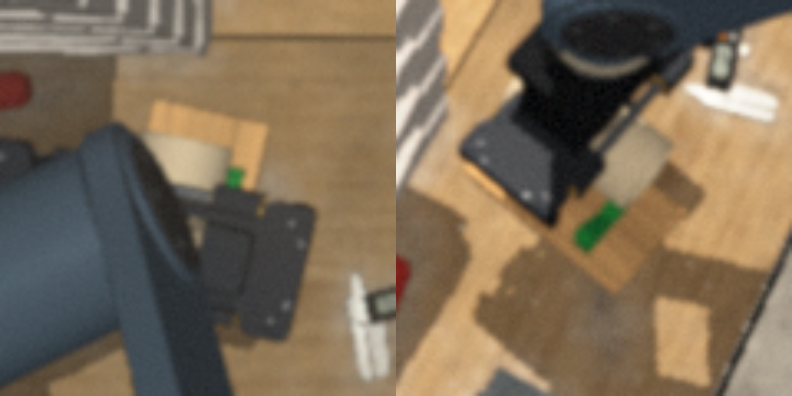

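The tube is over the cradle: its rear end is near the far board edge in the top crop (190,160), with a saddle visible at (235,178). I'll check the cradle centre with the side view before lowering.

```bash
python3 - <<'E'
from h import *
np.set_printoptions(precision=4,suppress=True)
for f in('s0','t0'):
    c=np.load(f'pics/{f}.png.npy',allow_pickle=True).item(); hsv=cv2.cvtColor(c['pixels'],cv2.COLOR_RGB2HSV)
    w=cv2.inRange(hsv,(10,110,150),(25,255,255)); g=cv2.inRange(hsv,(45,100,30),(80,255,255))
    u,v=proj(c,[[.4627,.3597,.02]])[0].astype(int); r=np.zeros_like(g); cv2.circle(r,(u,v),48,255,-1)
    k=[q for q in cv2.findContours(g&r,0,2)[0] if cv2.contourArea(q)>40]
    P=np.array([onz(c,[cv2.minAreaRect(q)[0]],.034)[0] for q in k]); print(f,'saddles',P.tolist(),P.mean(0))
    m=cv2.morphologyEx((w|g)&r,cv2.MORPH_OPEN,np.ones((5,5))); q=max(cv2.findContours(m,0,2)[0],key=cv2.contourArea)
    B=onz(c,cv2.boxPoints(cv2.minAreaRect(q)),.01); print('board',B.mean(0),np.linalg.norm(B[0]-B[1]),np.linalg.norm(B[1]-B[2]))
E
```

```text
s0 saddles [[0.4286259020499626, 0.3701782605374226, 0.03400000000000003], [0.49464707766664046, 0.356078771378955, 0.03400000000000003]] [0.4616 0.3631 0.034 ]
board [0.5079 0.3532 0.01  ] 0.25632518971105334 0.15458606850438178
t0 saddles [[0.42979239085505083, 0.36745536718450733, 0.03400000000000003], [0.49551974637691903, 0.3531831551132271, 0.03400000000000003]] [0.4627 0.3603 0.034 ]
board [0.4775 0.3566 0.01  ] 0.12080147913939718 0.08520145477483324
```

```bash
python3 -m inch '[[0,[-0.008,-0.039,0.15],0],[0,[0,0,0.12],0],[0,[0,0,0.09],0],[0,[0,0,0],0],[0,[0,0,0],0]]'
```

```text
clock: 8.25
tool_pos: [0.4616, 0.3605, 0.0463]
tcp_rot: [-3.141, -0.001, -0.214]
ft_force: [0.1, 0.7, -1.6]
gripper_width: 0.658
finger_force: 29.9
```

```bash
python3 -m inch '[[0,[0.004,0,0.03],0],[0,[0,0,0.03],0],[0,[0,0,0],0],[0,[0,0,0],0]]'; python3 -m inch '[[0,[0,0,0.01],0],[0,[0,0,0],0],[0,[0,0,0],0]]'
```

```text
clock: 8.65
tool_pos: [0.4616, 0.3601, 0.0366]
tcp_rot: [3.142, -0.0, -0.214]
ft_force: [0.0, 0.2, -2.8]
gripper_width: 0.656
finger_force: 29.9
clock: 8.95
tool_pos: [0.462, 0.3606, 0.0355]
tcp_rot: [-3.14, -0.001, -0.214]
ft_force: [0.4, 2.0, 0.7]
gripper_width: 0.66
finger_force: 29.9
```

Contact is starting: the weight is coming off the wrist. I'll go down a little more.

```bash
python3 -m inch '[[0,[0,0,0.008],0],[0,[0,0,0],0],[0,[0,0,0],0]]'
```

```text
clock: 9.25
tool_pos: [0.4624, 0.361, 0.035]
tcp_rot: [-3.139, -0.002, -0.215]
ft_force: [-0.8, 1.9, 5.7]
gripper_width: 0.657
finger_force: 30.0
```

Seated, with about 6 N on it. Release, then retreat straight up.

```bash
python3 -m inch '[[0.75,[0,0,0],0],[0.85,[0,0,0],0],[0.95,[0,0,0],0],[0.95,[0,0,0],0],[0.95,[0,0,0],0]]'; python3 -m inch '[[0.95,[0,0,-0.1],0],[0.95,[0,0,-0.2],0],[0.95,[0,0,-0.25],0],[0.95,[0,0,-0.3],0],[0.95,[0,0,-0.1],0]]';python3 -m inch '[[1,[-0.05,0.32,0],0],[1,[-0.05,0.32,0],0],[1,[-0.05,0.32,0],0],[1,[-0.05,0.32,0],0],[1,[0,0.2,0],0]]'; python3 - <<'E'
from h import *
c=snap('top','t4.png'); s=snap('side','s4.png')
cv2.imwrite('pics/c4.png',np.hstack([cv2.resize(i['pixels'][y:y+200,x:x+250,::-1],None,fx=1.6,fy=1.6) for i,x,y in((c,120,150),(s,200,120))]))
E
```

```text
clock: 9.75
tool_pos: [0.4614, 0.3598, 0.0336]
tcp_rot: [3.141, 0.0, -0.214]
ft_force: [0.0, -0.1, 0.1]
gripper_width: 0.935
finger_force: 0.0
clock: 10.25
tool_pos: [0.464, 0.3614, 0.1822]
tcp_rot: [-3.136, -0.007, -0.214]
ft_force: [0.5, -0.0, -0.3]
gripper_width: 0.95
finger_force: 0.0
clock: 10.75
tool_pos: [0.3821, 0.1475, 0.1771]
tcp_rot: [3.141, 0.002, -0.215]
ft_force: [1.5, 0.2, -0.6]
gripper_width: 1.0
finger_force: 0.0
```

View pics/c4.png

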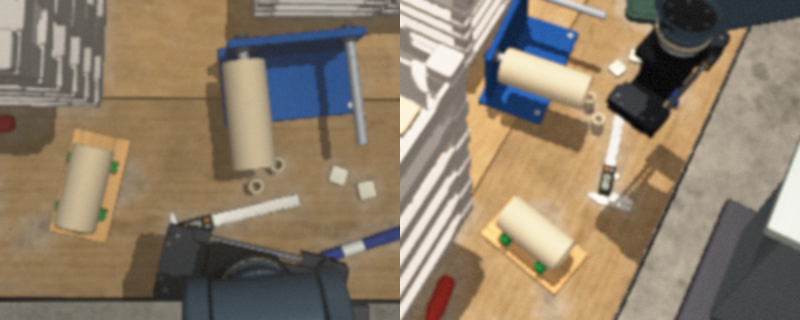

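The tube lies lengthwise in the V, centre at crop (85,188), over both saddles; the long tube is undisturbed. One quick numeric check of the centring.

```bash
python3 - <<'E'
from h import *
for f,z in(('t4',.06),('s4',.06)):
    c=np.load(f'pics/{f}.png.npy',allow_pickle=True).item(); hsv=cv2.cvtColor(c['pixels'],cv2.COLOR_RGB2HSV)
    u,v=proj(c,[[.462,.361,.055]])[0].astype(int); r=np.zeros(hsv.shape[:2],np.uint8); cv2.circle(r,(u,v),40,255,-1)
    m=cv2.morphologyEx(cv2.inRange(hsv,(10,25,110),(28,90,255))&r,cv2.MORPH_OPEN,np.ones((7,7)))
    q=max(cv2.findContours(m,0,2)[0],key=cv2.contourArea); B=onz(c,cv2.boxPoints(cv2.minAreaRect(q)),z)
    print(f,B.mean(0),np.linalg.norm(B[0]-B[1]),np.linalg.norm(B[1]-B[2]))
E
```

```text
t4 [0.46017495 0.36004645 0.06      ] 0.11494808098606854 0.05729755029916023
s4 [0.46249906 0.35112566 0.06      ] 0.08296580065298191 0.12162795727909353
```

The tube is centred to about 2 mm, with yaw and position matching the cradle. Handing in.

```bash
python3 -c "
from rig import *
print(sign_off())"
```

```text
the job is handed in; nothing more can be done
None
```

I slid the shorter tube off its arm, lowered it into the green V saddles centred to about 2 mm by the top camera, left the longer tube hanging untouched, and handed the job in at about 11 s.

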